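# Set the coarse focus ring to its index, fine knob untouched

### The arm

A 7-joint arm with a two-finger parallel gripper is mounted at the origin on a cart in front of the work surface, level with it; the furniture and walls round the work are solid. World frame = base frame: x ahead of the robot, y to its left, z up, the work surface at z = 0. Lengths are in m, angles in rad, forces in N, time in s.
With the tool pointing down it reaches from about 0.425 to 0.925 m from the base axis. Payload 6.8 kg.
Tool frame: the origin (TCP) lies on the front face of the gripper's body, between the roots of the fingers; the fingertips stand 73 mm ahead of it and the grasp point (between the pads) lies 54 mm ahead of it (env.nose_length is the distance from the TCP to the fingertips, in m); z points along the fingers, y is the line along which they close (so a half turn about z gives the same grasp; the last joint's range is limited). The gripper opens to 85 mm and grips with 20 to 120 N. Pads are 22 mm wide; open, the fingers measure 114 mm over their backs; the gripper's body (76 mm by 85 mm) begins 54 mm behind the grasp point. The pads swing forward as they close: fully open they stand 13 mm farther back than shut.
Start: joints at [1.16, 0.477, 0.022, 1.555, -0.011, 1.109, -0.083], TCP at [0.201, -0.644, 0.304] pointing down, gripper open.
Joint ranges: [-2.96, 2.96], [-0.34, 2.1], [-1.41, 1.46], [0.24, 2.44], [-1.37, 4.51], [0.17, 1.92], [-2.96, 2.96]. Speed limits (rad/s): [2.39, 2.39, 3.14, 3.14, 3.14, 3.14, 3.14].

### API

Orientations are given as a unit quaternion [w, x, y, z].
In Python, from cell import env, kin, camera, calibration, job gives the robot as it stands. The module is installed in compiled form; this text tells all that it offers. Calls block until the motion is done:
- env.reach(position, orientation): joint-space move of the TCP to a pose.
- env.movel(position, velocity=0.15, rot=None, stop_force=None): straight line of the TCP; rot=None keeps the orientation; velocity is the mean speed in m/s. With stop_force (N) it stops when the force on the tool has changed by that much, and returns True; else False.
- env.goto_joints(angles): joint-space move.
- env.grip(opening, f_grip=None): finger opening in m; f_grip is the grip in N (None keeps the last); returns when the fingers have stopped.
- env.dwell(seconds).
- kin.inverse_kinematics(position, orientation): joint angles nearest the present ones, or None.
- env.get_state(): the state.
- camera(name): name is "side" or "top"; returns (picture, depth): 400x640x3 uint8, blue, green, red; 400x640 float32, m along the optical axis (not along the pixel's ray), 0 where there is no reading.
- calibration(name): a dict with "fx", "fy", "cx", "cy" (pixels), "rvec" (rotation vector, rad) and "tvec" (3), from world to camera coordinates, as OpenCV has them. Camera axes: x right, y down, z forward; pixel columns grow to the right and rows downward; lengths in m; the calibration is good to about 2 mm. A picture is of the moment at which its call begins. calibration takes no time and is no camera call.
A pose or a line that the arm cannot do raises env.PlanningError and nothing moves.
- job.job_done(): hands the job in; it is judged then, once.
The state is a dict: "time": time; "qpos": joint angles; "joint_velocities": joint speeds; "joint_torque": joint torques, N m; "tcp_pos": TCP position; "orientation": TCP orientation; "force": force on the tool from outside, world axes, zero at the start; "torque": the same for the moment, N m; "opening": finger opening in m; "gripper_force": force on a finger pad.
Only numpy, scipy, OpenCV 4.12 (cv2) and the standard library are available. Lean on these libraries where they do the work, as an engineer would, in place of code of your own. Each camera call takes 0.05 s, during which the arm holds its last target. There are 200 camera calls.

### The job

On the blue remote focus drive, turn the coarse focus (the wide black lower ring) until its white line points at the yellow index on the housing. Do not turn the small silver fine-focus knob that sits on top of the ring, and leave the grey drive beside it alone. Let go when the ring is set.

Things in the scene. Friction and masses are not known exactly. Their poses are not given: they have to be found in the camera images.
- blue_drive: Drive with a blue housing, 104 x 104 x 30 mm, fixed to the desk at a varying place and yaw. Origin: centre of its underside, on the desk; z up. Ring and fine knob both turn about this vertical axis. The yellow index bar lies on the housing's top at the drive's own -x side, 33 to 49 mm from the axis. Besides the knobs only a flat collar (1 mm) rises above the 30 mm top.
- blue_coarse (a joint): Angle (rad) of the blue drive's coarse ring: ribbed black cylinder, 54 mm in diameter (56 over ribs), 31.5 to 55.5 mm above the desk, white line on top and side. 0: line points at the yellow index; grows counterclockwise seen from above. Starts between -1.35 and -0.65, turns freely from -2.6 to 2.6 with 0.06 N m friction, no spring, stays where left.
- blue_fine_mark (a point): Outer end of the red line on top of the blue drive's silver fine knob, 12 mm from the axis, 72.5 mm above the desk. This knob is 24 mm in diameter, 56.5 to 72.5 mm above the desk, centred over the ring; it starts within 1 rad of the index direction and turns very easily (0.012 N m), independently of the ring.
- grey_drive: Second drive of the same form and size, knobs too, but with a grey housing; to be left alone. Fixed to the desk; the two drives swap places at random, centres at least 140 mm apart. Origin: centre of its underside, z up; its highest point is 72.5 mm above the desk.
Things that resemble listed ones, but are neither listed nor needed, are in the scene too. There is more than one size of the blue_drive; the job needs the larger.

How it is judged:
At the end, for the whole second after the job is handed in: The white line of the blue drive's coarse ring points at the yellow index within 0.18 rad (10 degrees) and is at rest; the mark of its fine knob is within 3 mm (about 14 degrees) of where it started (value of joint blue_coarse between -0.18 and 0.18 rad and velocity of joint blue_coarse between -0.05 and 0.05 rad/s and distance of blue_fine_mark from where it was at the start of the episode below 0.003 m); the robot touches nothing.
It fails at once if the fine knob of the blue drive is turned (its mark moves by more than 3 mm, about 14 degrees) (distance of blue_fine_mark from where it was at the start of the episode above 0.003 m).
It fails at once if the robot presses on the grey drive with more than 2 N (contact force between any of the fingers, the arm and grey_drive above 2 N).
It also fails if it takes over 32 s, if anything falls off the work surface, if the arm or the gripper's body presses on something with over 40 N, if the wrist force passes 120 N, or if a joint passes its speed limit or range.

## Working session

There is one attempt and no reset: what is moved stays moved. The work goes in short steps, each a Python script; the robot and the scene stay as the last script left them, time stands still between calls to the robot, and variables do not carry over. Pictures are saved under pics/ and viewed, at most 10 in all, crops included, and the job is handed in when it is done.

```bash
mkdir -p pics
python3 - <<'E'
from cell import env,camera,calibration
import cv2,numpy as np
for n in("top","side"):
    p,d=camera(n); cv2.imwrite(f"pics/{n}0.png",p); np.savez(f"{n}0.npz",p=p,d=d)
    print(n,calibration(n))
print(env.get_state()["time"],env.get_state()["tcp_pos"],env.get_state()["orientation"])
E
```

```text
top {'fx': 413.4555796717479, 'fy': 413.4555796717479, 'cx': 318.01192559762745, 'cy': 198.77895687898774, 'rvec': array([ 2.14702116, -2.14402009,  0.20947244]), 'tvec': array([0.13272129, 0.48943513, 0.86489775])}
side {'fx': 381.10571635336936, 'fy': 381.10571635336936, 'cx': 323.769664276557, 'cy': 196.59681436103304, 'rvec': array([ 0.64136105, -2.55302899,  1.25123559]), 'tvec': array([0.46690125, 0.111369  , 0.82976023])}
0.1 [ 0.20116147 -0.64390116  0.30301157] [-8.01644750e-04  9.88557224e-01  1.50844089e-01 -1.83971909e-04]
```

View pics/top0.png

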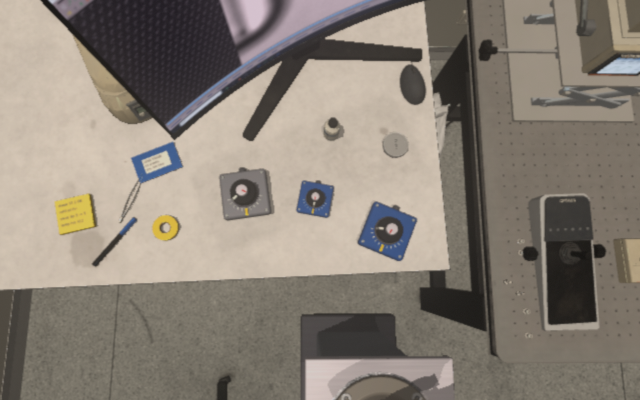

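View pics/side0.png

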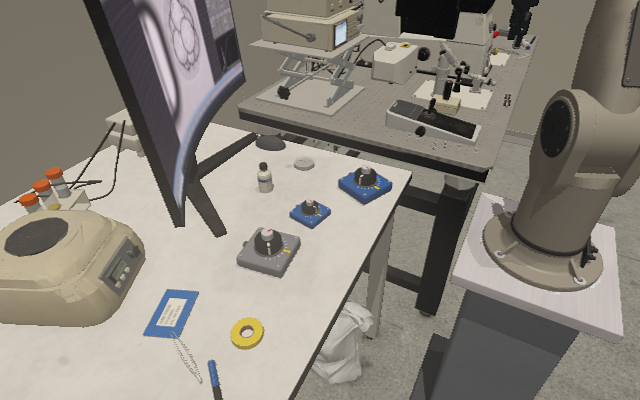

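Candidates in the top view are the large blue drive (388,231), the small blue drive (315,198), the grey drive (245,194) and the blue card (157,162). I choose the large blue drive at (388,231) and will check it in a crop rectified to world axes.

```bash
cat > h.py <<'E'
import cv2,numpy as np
from cell import calibration
from scipy.spatial.transform import Rotation as R
def cal(n):
    c=calibration(n); return c,np.array([[c["fx"],0,c["cx"]],[0,c["fy"],c["cy"]],[0,0,1]]),cv2.Rodrigues(c["rvec"])[0]
def ray(n,u,v,z):
    c,K,Rm=cal(n); C=-Rm.T@c["tvec"]; r=Rm.T@np.linalg.inv(K)@[u,v,1]
    return C+r*(z-C[2])/r[2]
def proj(n,P):
    c,K,Rm=cal(n); return cv2.projectPoints(np.atleast_2d(np.float64(P)),c["rvec"],c["tvec"],K,None)[0][:,0]
def rect(n,img,x,y,z,half=.07,px=4000):
    # world-aligned view of plane z: right = -y, up = +x
    s=int(2*half*px); g=np.float32([[0,0],[s,0],[s,s],[0,s]])
    W=[[x+half,y+half,z],[x+half,y-half,z],[x-half,y-half,z],[x-half,y+half,z]]
    H=cv2.getPerspectiveTransform(np.float32(proj(n,W)),g)
    return cv2.warpPerspective(img,H,(s,s),flags=cv2.INTER_CUBIC)
E
python3 - <<'E'
from h import *
f=np.load("top0.npz"); p=f["p"]; hsv=cv2.cvtColor(p,cv2.COLOR_BGR2HSV)
m=cv2.inRange(hsv,(100,110,40),(125,255,255))
n,l,s,c=cv2.connectedComponentsWithStats(m)
for i in range(1,n):
    if s[i,4]>300: print(s[i],c[i],ray("top",*c[i],.03))
i=max([i for i in range(1,n) if 340<c[i][0]<440],key=lambda i:s[i,4])
cn=max(cv2.findContours((l==i).astype('u1'),0,1)[0],key=cv2.contourArea)
W=np.float32([ray("top",*q[0],.03)[:2]*1000 for q in cn]); r=cv2.minAreaRect(W); print(r)
x,y=np.array(r[0])/1000
print([np.round(ray("top",u,v,.03),3) for u,v in((245,194),(315,198))])
print("depth z check",f["d"][231,388],f["d"][225,375])
a=rect("top",p,x,y,.03,.065,3000);b=rect("top",p,x,y,.0555,.065,3000)
cv2.imwrite("pics/r0.png",np.hstack([a,b]))
E
```

```text
[132 143  49  39 622] [156.72990354 161.94051447] [0.57254149 0.49142381 0.03      ]
[298 183  34  33 410] [314.53170732 197.68536585] [0.49328803 0.14084862 0.03      ]
[ 361  205   53   55 1038] [387.48362235 230.26782274] [ 0.42140072 -0.01914397  0.03      ]
((420.2902526855469, -18.914268493652344), (96.86524200439453, 98.28992462158203), 67.22296905517578)
[array([0.501, 0.294, 0.03 ]), array([0.493, 0.14 , 0.03 ])]
depth z check 0.86166894 0.90636027
```

View pics/r0.png

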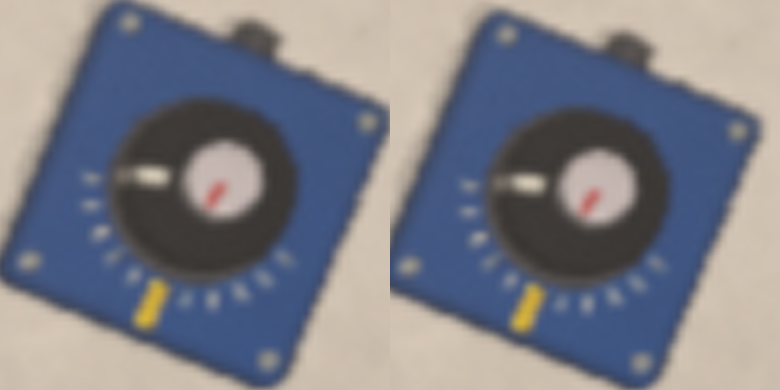

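The crop shows the right drive: large, blue, with the yellow index at (151,304), the white line at (528,183) and the red knob line at (590,203). The screws put the centre at about (0.4215,-0.020) and the yaw at about -22.9°. The line is about -75° from the index. Next I check the centre against the knob top, and the IK near the reach limit.

```bash
cat >> h.py <<'E'
def down(yaw): # tool y axis along world angle yaw+90 (mod 180)
    q=(R.from_euler("z",yaw)*R.from_euler("x",np.pi)).as_quat(); return np.r_[q[3],q[:3]]
E
python3 - <<'E'
from h import *
from cell import kin,env
p=np.load("top0.npz")["p"]
c0=np.array([.4215,-.0202])
def toimg(a,b):
    return proj("top",[.4203-(b-195)/3000,-.0189-(a-195)/3000,.0555])[0]
print("knob",ray("top",*toimg(598-390,188),.0725))
print("line pt",L:=ray("top",*toimg(528-390,183),.0555), np.degrees(np.arctan2(*(L[:2]-c0)[::-1])))
# ring outline predicted, to compare with the dark blob
for n in("top","side"):
    f=np.load(n+"0.npz")["p"].copy(); f=cv2.resize(f,None,fx=8,fy=8,interpolation=cv2.INTER_CUBIC)
    for z,r in((.0725,.012),(.0555,.027),(.0315,.027)):
        t=np.linspace(0,2*np.pi,60); P=proj(n,np.c_[c0[0]+r*np.cos(t),c0[1]+r*np.sin(t),0*t+z])
        cv2.polylines(f,[np.int32((P+.5)*8)],True,(0,255,0),1)
    u,v=np.int32(proj(n,[*c0,.05])[0]*8); cr=f[v-200:v+200,u-200:u+200]
    out=cr if n=="top" else np.hstack([out,cr])
cv2.imwrite("pics/o.png",out)
for d in range(-180,180,20):
  print(d,[ (None if (q:=kin.inverse_kinematics([*c0,z],down(np.radians(d)))) is None else np.round(q,2).tolist()) for z in(.106,.16)])
E
```

```text
knob [ 0.42098549 -0.0197295   0.0725    ]
line pt [4.243e-01 1.000e-04 5.550e-02] 82.14668669802191
-180 [[0.52, 0.5, -0.74, 2.25, 0.62, 0.6, 0.89], [0.7, 0.44, -0.94, 2.21, 0.54, 0.73, 0.96]]
-160 [[0.72, 0.61, -0.99, 2.24, 0.82, 0.72, 1.07], [0.87, 0.57, -1.18, 2.21, 0.73, 0.84, 1.14]]
-140 [[0.85, 0.74, -1.19, 2.23, 0.97, 0.86, 1.29], [0.87, 0.57, -1.18, 2.21, 0.73, 0.84, 1.49]]
-120 [[0.85, 0.74, -1.19, 2.23, 0.97, 0.86, 1.64], [0.87, 0.57, -1.18, 2.21, 0.73, 0.84, 1.84]]
-100 [[0.85, 0.74, -1.19, 2.23, 0.97, 0.86, 1.98], [0.87, 0.57, -1.18, 2.21, 0.73, 0.84, 2.19]]
-80 [[-0.9, 0.7, 1.05, 2.33, -1.03, 0.71, -2.03], [-1.04, 0.69, 1.28, 2.31, -0.94, 0.86, -2.08]]
-60 [[0.11, 0.41, -0.25, 2.28, 0.22, 0.47, -2.93], [0.1, 0.3, -0.23, 2.25, 0.12, 0.61, -2.83]]
-40 [[0.06, 0.41, -0.18, 2.28, 0.16, 0.47, -2.52], [0.16, 0.3, -0.3, 2.25, 0.15, 0.61, -2.52]]
-20 [[0.13, 0.41, -0.27, 2.27, 0.24, 0.48, -2.25], [0.24, 0.31, -0.39, 2.24, 0.2, 0.62, -2.22]]
0 [[0.2, 0.42, -0.35, 2.27, 0.3, 0.49, -1.96], [0.28, 0.32, -0.44, 2.24, 0.23, 0.63, -1.89]]
20 [[0.25, 0.43, -0.41, 2.27, 0.35, 0.5, -1.66], [0.33, 0.33, -0.49, 2.23, 0.26, 0.63, -1.57]]
40 [[0.29, 0.44, -0.46, 2.26, 0.39, 0.51, -1.35], [0.37, 0.34, -0.54, 2.23, 0.29, 0.64, -1.25]]
60 [[0.32, 0.44, -0.49, 2.26, 0.42, 0.52, -1.02], [0.42, 0.34, -0.59, 2.23, 0.32, 0.65, -0.93]]
80 [[0.35, 0.45, -0.53, 2.26, 0.45, 0.53, -0.7], [0.45, 0.35, -0.64, 2.23, 0.34, 0.66, -0.6]]
100 [[0.38, 0.46, -0.57, 2.26, 0.48, 0.54, -0.38], [0.49, 0.36, -0.68, 2.23, 0.37, 0.66, -0.28]]
120 [[0.41, 0.47, -0.6, 2.26, 0.51, 0.55, -0.06], [0.53, 0.37, -0.73, 2.22, 0.4, 0.67, 0.04]]
140 [[0.44, 0.47, -0.63, 2.26, 0.53, 0.56, 0.27], [0.57, 0.39, -0.77, 2.22, 0.43, 0.68, 0.36]]
160 [[0.46, 0.48, -0.66, 2.25, 0.56, 0.57, 0.6], [0.61, 0.4, -0.82, 2.22, 0.46, 0.7, 0.68]]
```

View pics/o.png

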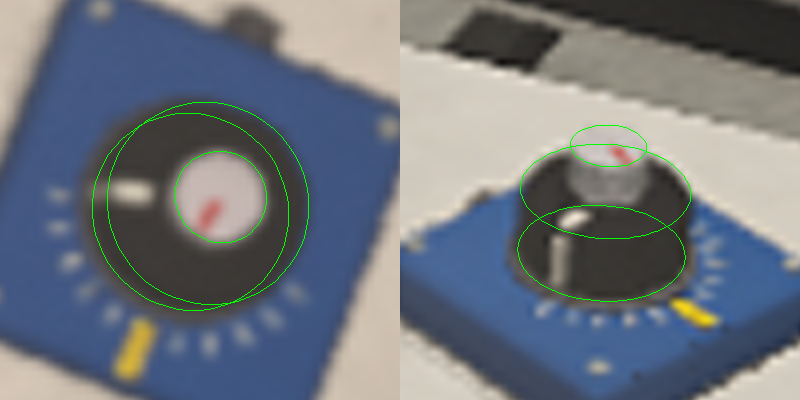

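The predicted outlines fit both views: knob at (220,197) in the left half, ring at (605,190) in the right. The centre is (0.421,-0.020), and the ring needs about +75°. Now approach and grip lightly.

Run:
```python
from h import *
from cell import env,camera
def st(t):
    s=env.get_state(); print(t,round(s["time"],2),np.round(s["tcp_pos"],4),np.round(s["qpos"],2),"F",np.round(s["force"],1),"T",np.round(s["torque"],2),s["opening"],s["gripper_force"])
c=[.4212,-.0199]; o=down(np.radians(40))
env.grip(.085,20)
env.reach([*c,.22],o); st("above")
print(env.movel([*c,.107],.08,stop_force=6)); st("down")
cv2.imwrite("pics/s1.png",cv2.resize(camera("side")[0][80:260,260:480],None,fx=3,fy=3))
```

```text
above 2.69 [ 0.4216 -0.0207  0.2201] [ 0.43  0.23 -0.58  2.18  0.18  0.78 -1.14] F [0.2 0.4 0. ] T [ 0.01  0.02 -0.02] 0.08521044463873927 0.0
False
down 4.26 [ 0.4215 -0.0199  0.1074] [ 0.3   0.44 -0.47  2.26  0.4   0.52 -1.35] F [-0.5 -1.2  1. ] T [-0.    0.01  0.01] 0.08480757990952788 0.0
```

View pics/s1.png

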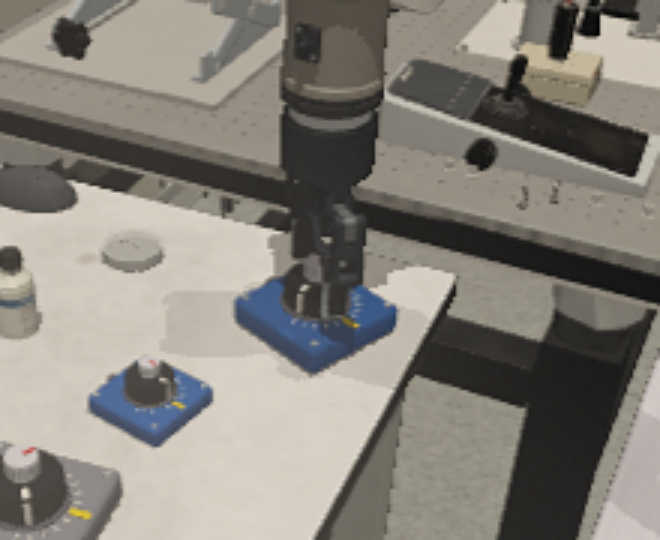

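The gripper straddles the ring at (320,290) with nothing touched. Next I grip and check the lateral force.

Run:
```python
from h import *
from cell import env,camera
def st(t):
    s=env.get_state(); print(t,round(s["time"],2),np.round(s["tcp_pos"],4),"F",np.round(s["force"],1),"T",np.round(s["torque"],2),round(s["opening"],4),round(s["gripper_force"],1)); return s
env.grip(.05,20); s=st("grip")
if .05<s["opening"]<.06 and np.abs(s["force"]).max()<25:
    q=np.array(s["qpos"]); q[6]+=np.radians(15); env.goto_joints(q); st("15deg")
```

```text
grip 4.7 [ 0.4226 -0.021   0.1079] F [ 1.5 -4.3  6.8] T [-1.13 -0.4   0.12] 0.0534 21.2
15deg 5.06 [ 0.4226 -0.0211  0.1079] F [ 0.7 -0.5  1.4] T [-0.16 -0.07  0.09] 0.0531 22.1
```

The arm yielded about 1.5 mm and self-centred, and the moment about z matches the ring's friction. I continue the turn, then release and look.

Run:
```python
from h import *
from cell import env,camera
def st(t):
    s=env.get_state(); print(t,round(s["time"],2),np.round(s["tcp_pos"],4),round(s["qpos"][6],3),"F",np.round(s["force"],1),"T",np.round(s["torque"],2),round(s["opening"],4),round(s["gripper_force"],1)); return s
s=st("0")
for i in range(3):
    q=np.array(s["qpos"]); q[6]+=np.radians(20); env.goto_joints(q); s=st(i)
    if np.abs(s["force"]).max()>25: break
else:
    env.grip(.085); s=st("open")
    p=s["tcp_pos"]; env.movel([p[0],p[1],.22],.12)
    env.reach([.40,-.30,.30],s["orientation"]); st("clear")
    im=camera("top")[0]; f0=np.load("top0.npz")["p"]
    cv2.imwrite("pics/r1.png",np.hstack([rect("top",x,.4215,-.0202,z,.05,3900) for x,z in((im,.0555),(f0,.0555))]))
    np.savez("top1.npz",p=im)
```

```text
0 5.06 [ 0.4226 -0.0211  0.1079] -1.093 F [ 0.7 -0.5  1.4] T [-0.16 -0.07  0.09] 0.0531 22.1
0 5.48 [ 0.4226 -0.021   0.1079] -0.75 F [-1.1 -0.6  1. ] T [-0.02 -0.13  0.03] 0.0531 22.1
1 5.91 [ 0.4226 -0.021   0.1079] -0.407 F [-0.3  0.1  0.2] T [ 0.04 -0.06  0.1 ] 0.0533 22.1
2 6.33 [ 0.4226 -0.021   0.1079] -0.064 F [-0.7 -0.5  0.4] T [ 0.08 -0.06  0.06] 0.0532 22.2
open 6.76 [ 0.4226 -0.021   0.1079] -0.058 F [-0.   1.  -0.4] T [-0.01  0.02  0.02] 0.085 0.0
clear 8.96 [ 0.4004 -0.2984  0.2994] 0.821 F [0.4 0.  0.1] T [ 0.05 -0.   -0.05] 0.0852 0.0
```

View pics/r1.png

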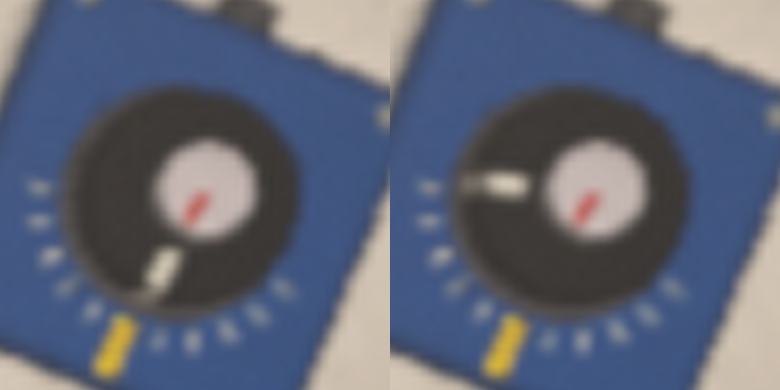

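The white line at (163,269) points at the yellow index at (115,345). Its direction is about 22° from straight down, against 22.9° for the index. The red line (197,208) is unmoved from the earlier view, and the robot is clear.

```bash
python3 -c "
from cell import job
print(job.job_done())"
```

```text
the job is handed in; nothing more can be done
None
```

I turned the blue drive's coarse ring to its yellow index, within about 1–4° by camera, with the fine knob unmoved in the pictures and the grey drive not approached; I let go, moved clear and handed the job in at about 9 s.

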